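Tip out the pigment stones and hold up the blue one in the tongs

ROBOT

A 6-joint arm with a two-finger parallel gripper is mounted at the origin on a cart in front of the work surface, level with it; the furniture and walls round the work are solid. World frame = base frame: x ahead of the robot, y to its left, z up, the work surface at z = 0. Lengths are in m, angles in rad, forces in N, time in s.
With the tool pointing down it reaches from about 0.25 to 0.725 m from the base axis. Payload 4 kg.
Tool frame: the origin (TCP) lies midway between the tips of the shut fingers; the grasp point (between the pads) lies bot.pinch_z behind it (bot.pinch_z is the distance from the TCP to the grasp point, in m); z points along the fingers, y is the line along which they close (so a half turn about z gives the same grasp; the last joint's range is limited). The gripper opens to 85 mm and grips with 20 to 120 N. Pads are 22 mm wide; open, the fingers measure 114 mm over their backs; the gripper's body (76 mm by 85 mm) begins 54 mm behind the grasp point. The pads swing forward as they close: fully open they stand 13 mm farther back than shut.
Start: joints at [-1.178, 0.241, 0.005, 1.335, 0, 1.571], TCP at [0.191, -0.462, 0.231] pointing down, gripper open.
Joint ranges: [-2.72, 2.72], [-1.05, 1.87], [-1.09, 1.28], [-1.99, 2.15], [-1.42, 1.44], [-3.14, 3.14]. Speed limits (rad/s): [2.79, 2.79, 3.14, 3.14, 3.14, 3.14].

INTERFACE

Orientations are given as a unit quaternion [x, y, z, w].
In Python, from workcell import bot, vision, workorder, get_obs gives the robot as it stands (bot), with the cameras (vision), the job (workorder) and the readings as plain functions.
- The arm moves only by the shell command python3 jog.py 'ROWS'. ROWS is a JSON list of rows, 1 to 10 of them, each of 7 numbers: a rotation vector rx, ry, rz in rad, then dx, dy, dz in m, then the finger opening in m; each row is the pose to reach, as a shift and turn from the pose commanded when the command began, along the tool's axes at that moment; what a row does not reach only later rows make up. A row lasts 1/8 s, in which the tool goes at most 0.0625 m and 0.188 rad, less where a joint would pass 70% of its speed; a pose out of reach is approached as far as the arm can. The fingers move at their own pace and stop on an object; the grip force is fixed at half the most. Time passes only in rows, so rows that do not move let the fingers close. It prints the time, the measured TCP pose, the force, the opening and the grip force at its end.
- get_obs(): the state, without advancing time (a new reading comes with each control period).
- vision.camera(name): name is "scene" or "top" or "wrist"; returns the picture (400x640x3 uint8, red, green, blue); there is no depth.
- vision.calibration(name): a dict with "mtx" (3x3 intrinsics, pixels), "k1" (the pictures are not rectified: a ray, as slopes to the right and down, at radius r is drawn at 1 + k1 r^2 times it, then the intrinsics apply), "R" (3x3) and "t" (3): a world point X has camera coordinates R X + t. Camera axes: x right, y down, z forward; pixel columns grow to the right and rows downward; lengths in m; the calibration is good to about 2 mm. A picture is of the moment at which its call begins: read the wrist's pose just before it. calibration takes no time and is no camera call; for the wrist camera it gives the pose at the moment of the call.
- workorder.job_done(): hands the job in; it is judged then, once.
The state is a dict: "clock": time; "joint_pos": joint angles; "joint_vel": joint speeds; "tau": joint torques, N m; "eef_pos": TCP position; "tool_rot": TCP orientation; "ft_force": force on the tool from outside, world axes, zero at the start; "ft_torque": the same for the moment, N m; "grip_width": finger opening in m; "grasp_force": force on a finger pad.
Only numpy, scipy, OpenCV 4.12 (cv2) and the standard library are available. Lean on these libraries where they do the work, as an engineer would, in place of code of your own. Each camera call takes 0.05 s, during which the arm holds its last target. There are 200 camera calls.

TASK

Tip the three raw pigment stones out of the tin cup into the enamel tray and stand the empty cup upright again on the worktop beside the tray. Then take up the tongs, close their jaws on the blue stone and finish holding it still in the tongs above the tray, at least 10 cm over the worktop, for the customer to see, with the other two stones left lying in the tray. Never touch the stones with the gripper itself, only with the cup and the tongs, and leave the jars and bottles standing where they are.

Things in the scene. Friction and masses are not known exactly. Their poses are not given: they have to be found in the camera images.
- tray: white enamelled tray with a blue rolled rim, fixed to the worktop, 180 mm (its x) by 220 mm (its y), corners rounded; origin under its centre on the worktop; inner floor 4 mm above the worktop, rim top 12 mm above it
- cup: plain tin cup, round and tapered, open at the top, 60 g: 65 mm across the rim, 52 mm across the base, 59 mm tall, wall about 1 mm, inner floor 3 mm up; origin at the centre of its underside, z to the mouth. The three stones start heaped in it; stone on tin has a friction of about 0.3, so it must be tipped well past level to empty
- lapis: the blue stone, an angular lump about 21 x 19.5 x 19 mm, 16 g; origin at its middle
- malachite: the green stone, an angular lump about 20 x 20 x 18 mm, 16 g; origin at its middle
- ochre: the yellow-brown stone, an angular lump about 21 x 19 x 18 mm, 16 g; origin at its middle
- tongs: sprung steel tongs, 95 g, 168 mm long, 39 mm tall, standing ready for use: x from pivot to jaws, z up; origin midway between the arms under the grips (near the centre of mass), level with the underside. The pivot is a round barrel on a foot at x = -75 mm. One arm is part of this body, so its frame turns with that arm, by half of the closing angle
- tongs_grip (a point): point midway between the two black grip sleeves, 28.5 mm above the tongs' underside, axes as the tongs. The sleeves are 52 mm long, 20 to 37 mm above the underside; left open they measure 56 mm over their outer faces, 43 mm when the jaws are 20 mm apart (arms then parallel)
- tongs_jaws (a point): point midway between the open jaws, 72 mm in front of the grip point and 18 mm lower; fixed to the tongs' body. The jaws are upright paddles with red silicone inner faces, cranked below the arms: 26 mm long, from the underside to 21 mm above it, 4.5 mm thick, 46 mm apart when left open; 1 mm of squeeze at the sleeves closes them by 1.95 mm
- tongs_arm (a joint): closing angle between the two tong arms: 0 left open (jaws 46 mm apart), 0.18 with the jaws parallel and 20 mm apart, 0.29 the stop (jaws about 4 mm apart). A spring holds them open: squeezing the sleeves takes about 5 N at the start and 8.5 N at 20 mm
- jar_yellow: stoppered glass bottle of yellow pigment, 53 mm wide, 95 mm tall, at the back of the worktop; origin at the centre of its underside; leave it alone
- jar_red: stoppered glass bottle of red pigment, 53 mm wide, 96 mm tall, at the back; origin at the centre of its underside; leave it alone
- jar_teal: stoppered glass bottle of teal pigment, 53 mm wide, 96 mm tall, at the back; origin at the centre of its underside; leave it alone
- green_paint: paint jar with a black lid and a green band, 72 mm wide, 88 mm tall, at the back; origin at the centre of its underside; leave it alone
- dropper: slim dark red ink bottle with a black nozzle, 32 mm wide, 115 mm tall, at the back; origin at the centre of its underside; leave it alone

How it is judged:
On the way, in this order (a step that is already met when the one before it is completed fails the run):
1. all three stones are out of the cup and in the tray (x of lapis in the frame of tray between -0.09 and 0.09 m and y of lapis in the frame of tray between -0.11 and 0.11 m and z of each of lapis, malachite, ochre in the frame of tray below 0.035 m and contact force between cup and lapis below 0.02 N and x of malachite in the frame of tray between -0.09 and 0.09 m and y of malachite in the frame of tray between -0.11 and 0.11 m and contact force between cup and malachite below 0.02 N and x of ochre in the frame of tray between -0.09 and 0.09 m and y of ochre in the frame of tray between -0.11 and 0.11 m and contact force between cup and ochre below 0.02 N), for 0.2 s.
2. the empty cup stands upright on the worktop beside the tray, let go, the stones in the tray (angle between cup's own z axis and vertical below 0.1 rad and height (world z) of cup below 0.015 m and contact force between the fingers and cup below 0.1 N and (x of cup in the frame of tray above 0.115 m or x of cup in the frame of tray below -0.115 m or y of cup in the frame of tray above 0.135 m or y of cup in the frame of tray below -0.135 m) and x of lapis in the frame of tray between -0.09 and 0.09 m and y of lapis in the frame of tray between -0.11 and 0.11 m and z of each of lapis, malachite, ochre in the frame of tray below 0.035 m and x of malachite in the frame of tray between -0.09 and 0.09 m and y of malachite in the frame of tray between -0.11 and 0.11 m and x of ochre in the frame of tray between -0.09 and 0.09 m and y of ochre in the frame of tray between -0.11 and 0.11 m), for 0.2 s.
3. the jaws of the gripped tongs are closed on the blue stone (contact force between tongs and lapis above 0.5 N and contact force between the fingers and tongs above 1 N and distance between lapis and tongs_jaws below 0.03 m and value of joint tongs_arm above 0.08 rad), for 0.2 s.
At the end, for the whole second after the job is handed in: The blue stone is held still (under 3 cm/s) in the jaws of the gripped tongs, 10 cm or more above the worktop and above the tray (no more than 1 cm past its edge), carried by nothing else; the other two lie still in the tray; the cup stands upright (0.1 rad) on the worktop beside it, let go (all of step 3 and height (world z) of lapis above 0.1 m and linear speed of lapis below 0.03 m/s and x of lapis in the frame of tray between -0.1 and 0.1 m and y of lapis in the frame of tray between -0.12 and 0.12 m and contact force between each of lapis, tongs and tray below 0.05 N and contact force between lapis and cup below 0.05 N and contact force between lapis and malachite below 0.05 N and contact force between lapis and ochre below 0.05 N and angle between cup's own z axis and vertical below 0.1 rad and height (world z) of cup below 0.015 m and contact force between the fingers and cup below 0.1 N and (x of cup in the frame of tray above 0.115 m or x of cup in the frame of tray below -0.115 m or y of cup in the frame of tray above 0.135 m or y of cup in the frame of tray below -0.135 m) and x of malachite in the frame of tray between -0.09 and 0.09 m and y of malachite in the frame of tray between -0.11 and 0.11 m and z of each of malachite, ochre in the frame of tray below 0.035 m and linear speed of each of malachite, ochre below 0.02 m/s and x of ochre in the frame of tray between -0.09 and 0.09 m and y of ochre in the frame of tray between -0.11 and 0.11 m); the arm keeps its last pose, push and grip.
It fails at once if the gripper or arm touches a stone (contact force between any of the fingers, the arm and lapis above 1.5 N or contact force between any of the fingers, the arm and malachite above 1.5 N or contact force between any of the fingers, the arm and ochre above 1.5 N).
It fails at once if a jar or bottle at the back is moved by more than 3 cm or knocked over (distance of any of jar_yellow, jar_red, jar_teal, green_paint, dropper from where it was at the start of the episode above 0.03 m or angle between any of jar_yellow, jar_red, jar_teal, green_paint, dropper's own z axis and vertical above 0.3 rad).
It also fails if it takes over 72 s, if anything falls off the work surface, if the arm or the gripper's body presses on something with over 40 N, if the wrist force passes 120 N, or if a joint passes its speed limit or range.

## Working session

There is one attempt and no reset: what is moved stays moved. The work goes in short steps, Python scripts to look and compute and a shell command to move; the robot and the scene stay as the last step left them, time stands still between calls to the robot, and variables do not carry over. Pictures are saved under pics/ and viewed, at most 10 in all, crops included, and the job is handed in when it is done.

```bash
ls; mkdir -p pics; python3 - <<'E'
from workcell import bot, vision, workorder, get_obs
import cv2,numpy as np
np.set_printoptions(precision=4,suppress=True)
o=get_obs();print(o,bot.pinch_z)
for n in("scene","top"):
    im=vision.camera(n);cv2.imwrite(f"pics/{n}0.png",im[...,::-1]);c=vision.calibration(n)
    print(n,c["mtx"].tolist(),c["k1"],(-c["R"].T@c["t"]),c["R"])
E
```

```text
jog.py
pics
workcell.py
{'clock': 0.0, 'joint_pos': array([-1.178 ,  0.2414,  0.0037,  1.3352, -0.    ,  1.5708]), 'joint_vel': array([-0.0001, -0.0013,  0.0012,  0.0013,  0.0008, -0.0005]), 'tau': array([ -0.0016, -37.2319,  25.2407,   0.017 ,  -0.    ,   0.    ]), 'eef_pos': array([ 0.1911, -0.4614,  0.2304]), 'tool_rot': array([ 0.9808,  0.1951, -0.0002, -0.001 ]), 'ft_force': array([ 0.1881, -0.9271, -0.6168]), 'ft_torque': array([ 0.0078,  0.0333, -0.0096]), 'grasp_force': 0.0, 'grip_width': 0.0858046898481837} 0.0187
scene [[377.07515052931257, 0.0, 316.40235302902016], [0.0, 377.07515052931257, 201.23283625688845], [0.0, 0.0, 1.0]] -0.04498747488232861 [0.1355 0.4976 0.6639] [[-0.764  -0.645  -0.0158]
 [-0.4491  0.5492 -0.7048]
 [ 0.4633 -0.5314 -0.7092]]
top [[367.2612018893554, 0.0, 314.44814041625096], [0.0, 367.2612018893554, 205.18236759364373], [0.0, 0.0, 1.0]] -0.07281810774787224 [0.385  0.0483 0.8744] [[ 0.018  -0.9996  0.0221]
 [-0.9838 -0.0216 -0.1779]
 [ 0.1783 -0.0185 -0.9838]]
```

View pics/top0.png

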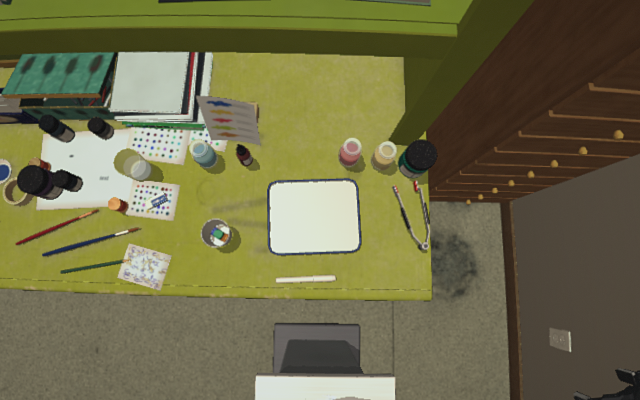

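View pics/scene0.png

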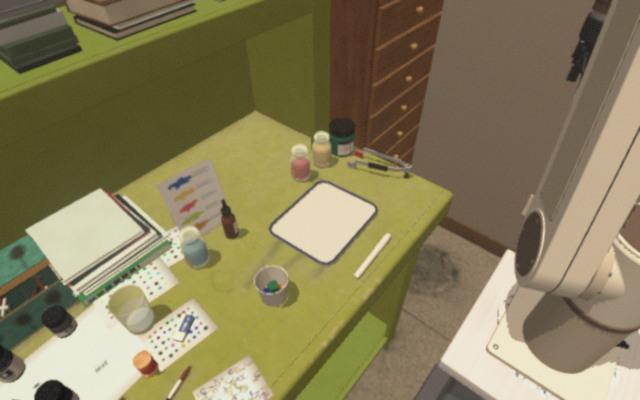

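The top view shows the tray at px (268–360, 180–254), the cup with stones at (217, 234), and the tongs with their pivot at (425, 246) and jaws near (395, 188) and (418, 183). The jars run along row ~155. The scene view agrees with this. Next I'll measure with colour masks.

```bash
cat > h.py <<'E'
from workcell import bot, vision, workorder, get_obs
import cv2,numpy as np
from scipy.spatial.transform import Rotation as Ro
np.set_printoptions(precision=4,suppress=True)
def ray(c,px):
    d=np.array([-0.0]);p=np.atleast_2d(np.float64(px));m=c["mtx"]
    q=cv2.undistortPoints(p[:,None],m,np.array([c["k1"],0,0,0,0.]))[:,0]
    D=np.c_[q,np.ones(len(q))]@c["R"]
    return -c["R"].T@c["t"],D
def plane(c,px,z):
    o,D=ray(c,px);return o+D*((z-o[2])/D[:,2])[:,None]
def proj(c,X):
    X=np.atleast_2d(np.float64(X));return cv2.projectPoints(X,cv2.Rodrigues(c["R"])[0],np.float64(c["t"]),c["mtx"],np.array([c["k1"],0,0,0,0.]))[0][:,0]
def blobs(mask,roi,n=5,amin=4):
    x0,y0,x1,y1=roi;m=np.zeros_like(mask);m[y0:y1,x0:x1]=mask[y0:y1,x0:x1]
    k,l,s,c=cv2.connectedComponentsWithStats(m.astype(np.uint8))
    return sorted([(int(s[i,4]),c[i],l==i) for i in range(1,k) if s[i,4]>=amin],key=lambda t:-t[0])[:n]
E
python3 - <<'E'
from h import *
im=cv2.imread("pics/top0.png");c=vision.calibration("top");hsv=cv2.cvtColor(im,cv2.COLOR_BGR2HSV)
H,S,V=[hsv[...,i].astype(int) for i in range(3)]
# tray
b=blobs((S<60)&(V>180),(255,170,370,262),1)[0]
cn=cv2.findContours(b[2].astype(np.uint8),0,1)[0][0]
w=plane(c,cn[:,0],0.008)[:,:2].astype(np.float32);print("tray",b[:2],cv2.minAreaRect(w))
# cup: grey, on mat
x=((S<90))&1
for t in blobs(x>0,(195,215,240,255),2):
    cn=max(cv2.findContours(t[2].astype(np.uint8),0,1)[0],key=len);h=cv2.convexHull(cn)
    e=cv2.fitEllipse(h);print("cup",t[:2],e,plane(c,[e[0]],.059),plane(c,[e[0]],.03))
for nm,m,z in(("red",((H<8)|(H>172))&(S>130)&(V>80),.012),("blk",(V<60),.037),("grey",(S<70)&(V>90),.03)):
    for t in blobs(m,(388,176,436,256),4):print(nm,t[0],t[1],plane(c,[t[1]],z))
big=cv2.resize(im[170:262,180:300],None,fx=6,fy=6,interpolation=2)[:, :720]
cv2.imwrite("pics/a.png",cv2.resize(im[170:260,375:445],None,fx=6,fy=6,interpolation=2))
E
```

```text
tray (6035, array([313.3597, 216.6815])) ((0.5160459876060486, 0.03395789861679077), (0.16867204010486603, 0.20855650305747986), 3.218905448913574)
cup (588, array([214.7959, 232.3112])) ((215.63465881347656, 232.72390747070312), (29.375558853149414, 30.734954833984375), 108.78191375732422) [[0.4656 0.2518 0.059 ]] [[0.4685 0.259  0.03  ]]
red 22 [415.1364 185.8636] [[ 0.5946 -0.2127  0.012 ]]
blk 56 [404.8036 218.1964] [[ 0.5106 -0.1782  0.037 ]]
blk 33 [431.5455 178.2424] [[ 0.6082 -0.2456  0.037 ]]
blk 24 [431.875 186.125] [[ 0.5889 -0.2456  0.037 ]]
blk 23 [432.7391 244.8261] [[ 0.4498 -0.2423  0.037 ]]
grey 313 [428.2236 225.8754] [[ 0.4946 -0.2355  0.03  ]]
grey 48 [398.4375 197.125 ] [[ 0.5618 -0.1661  0.03  ]]
grey 35 [421.     194.5429] [[ 0.5693 -0.2207  0.03  ]]
grey 11 [424.5455 211.4545] [[ 0.5287 -0.2279  0.03  ]]
```

View pics/a.png

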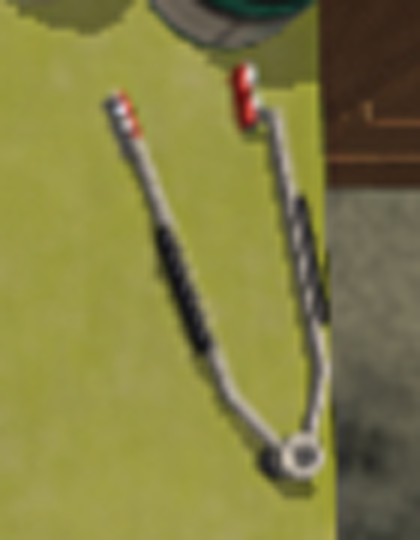

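The crop shows the tongs' left sleeve from px (402, 208) to (409, 228), the right sleeve from (425, 203) to (429, 223) and the pivot at (425, 246), all close to the edge of the table. The cup comes first: I'll work out a tilted approach from the near side that also lets the wrist camera see it.

```bash
cat >> h.py <<'E'
def pose(a,e,roll=0.):
    d=np.array([np.cos(e)*np.cos(a),np.cos(e)*np.sin(a),-np.sin(e)]);t=np.array([-np.sin(a),np.cos(a),0])
    return np.c_[np.cross(t,d),t,d]@Ro.from_euler('z',roll).as_matrix()
def delta(pt,R,back=None):
    """row (rotvec, shift in tool axes) taking the TCP so that its grasp point is at pt"""
    o=get_obs();R0=Ro.from_quat(o["tool_rot"]).as_matrix()
    tcp=np.array(pt)+R[:,2]*(bot.pinch_z if back is None else back)
    rv=Ro.from_matrix(R0.T@R).as_rotvec();dx=R0.T@(tcp-o["eef_pos"])
    print("rv",rv,"d",dx,"rows",np.linalg.norm(rv)/.188,np.linalg.norm(dx)/.0625,"q",o["joint_pos"],"t",o["clock"])
E
python3 - <<'E'
from h import *
c=vision.calibration("top")
for n,p in(("sl",[(401.7,208.3),(409.2,228.3)]),("sr",[(425,203.3),(428.7,223.3)])):print(n,plane(c,p,.034))
print("piv",plane(c,[(425.3,246.2)],.039),"green",plane(c,[(422,150)],.088),"edge",plane(c,[(430,290),(430,230),(429,200)],0))
a=np.arctan2(.256,.467);e=np.pi/4
R=pose(a,e);delta(np.array([.467,.256,.035])-.14*R[:,2],R)
E
```

```text
sl [[ 0.5344 -0.1722  0.034 ]
 [ 0.4875 -0.1888  0.034 ]]
sr [[ 0.5476 -0.2283  0.034 ]
 [ 0.5001 -0.2355  0.034 ]]
piv [[ 0.4462 -0.224   0.039 ]] green [[ 0.6602 -0.2085  0.088 ]] edge [[ 0.3457 -0.2451  0.    ]
 [ 0.4885 -0.2496  0.    ]
 [ 0.5626 -0.2499  0.    ]]
rv [ 1.1632 -0.0606  2.8086] d [ 0.4442 -0.5477  0.1108] rows 16.17292830519071 11.42072162026335 q [-1.178   0.2413  0.0039  1.3352  0.      1.5708] t 0.1
```

```bash
python3 jog.py '[[0,0,-0.4,0.1,-0.1,0,0.085],[0,0,-0.4,0.1,-0.1,0,0.085],[0,0,-0.8,0.2,-0.2,0,0.085],[0,0,-0.8,0.2,-0.2,0,0.085],[0,0,-1.2,0.3,-0.32,0,0.085],[0,0,-1.2,0.3,-0.32,0,0.085],[0,0,-1.6,0.35,-0.4,0,0.085],[0,0,-1.6,0.35,-0.4,0,0.085],[0,0,-1.7,0.4,-0.45,0,0.085],[0,0,-1.7,0.4,-0.45,0,0.085]]'
python3 - <<'E'
from h import *
a=np.arctan2(.256,.467);e=np.pi/4
R=pose(a,e);delta(np.array([.467,.256,.035])-.14*R[:,2],R)
E
```

```text
clock: 1.35
eef_pos: [0.3888, 0.1095, 0.2311]
tool_rot: [0.499, 0.867, 0.0, -0.0]
ft_force: [0.4, -0.8, -0.8]
grip_width: 0.0852
grasp_force: 0.0
rv [-0.6043 -0.6195 -1.4591] d [0.0895 0.0554 0.1103] rows 9.023487591711778 2.4396986463092025 q [ 0.2745  0.0502 -0.2217  1.2989  0.0001  1.3191] t 1.35
```

```bash
python3 jog.py '[[-0.604,-0.62,-1.459,0.09,0.055,0.11,0.085],[-0.604,-0.62,-1.459,0.09,0.055,0.11,0.085],[-0.604,-0.62,-1.459,0.09,0.055,0.11,0.085],[-0.604,-0.62,-1.459,0.09,0.055,0.11,0.085],[-0.604,-0.62,-1.459,0.09,0.055,0.11,0.085],[-0.604,-0.62,-1.459,0.09,0.055,0.11,0.085],[-0.604,-0.62,-1.459,0.09,0.055,0.11,0.085],[-0.604,-0.62,-1.459,0.09,0.055,0.11,0.085],[-0.604,-0.62,-1.459,0.09,0.055,0.11,0.085],[-0.604,-0.62,-1.459,0.09,0.055,0.11,0.085]]'
python3 - <<'E'
from h import *
a=np.arctan2(.256,.467);e=np.pi/4
R=pose(a,e);delta(np.array([.467,.256,.035])-.14*R[:,2],R)
c=vision.calibration("wrist");im=vision.camera("wrist");cv2.imwrite("pics/w1.png",im[...,::-1])
print(proj(c,[(.467,.256,0),(.467,.256,.059)]))
E
```

```text
clock: 2.6
eef_pos: [0.3973, 0.2144, 0.1277]
tool_rot: [-0.226, 0.897, 0.093, 0.368]
ft_force: [0.9, -0.4, 0.0]
grip_width: 0.0851
grasp_force: 0.0
rv [-0.0052 -0.007  -0.0059] d [0.0082 0.0029 0.0017] rows 0.0561374586799566 0.14119243685791394 q [ 0.4957 -0.1374 -1.086  -0.1561 -0.0012  0.0018] t 2.6
[[323.6089 154.07  ]
 [323.9452 205.8774]]
```

View pics/w1.png

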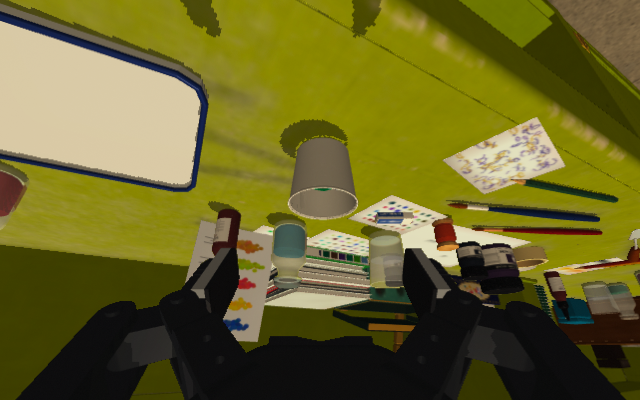

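The wrist view is upside down because the camera sits below the tool. The cup stands clear of everything, its rim ellipse centred at px (323, 204) and its base near (323, 143). That agrees with my projected estimate of (324, 206). I'll refine the position and descend.

```bash
python3 - <<'E'
from h import *
c=vision.calibration("wrist");print("cam",-c["R"].T@c["t"],plane(c,[(323.5,203.7)],.059))
l=plane(c,[(289,201),(358,201)],.059);print("rim width",np.linalg.norm(l[0]-l[1]))
a=np.arctan2(.256,.467);e=np.pi/4
P=plane(c,[(323.5,203.7)],.059)[0];P[2]=.034
R=pose(a,e);delta(P,R,bot.pinch_z+.005)
print(R)
E
```

```text
cam [0.261  0.1417 0.1749] [[0.4591 0.2515 0.059 ]]
rim width 0.06070505527022806
rv [-0.0051 -0.0105 -0.0062] d [0.012  0.0031 0.141 ] rows 0.0703290221266327 2.265137930407435 q [ 0.4966 -0.1372 -1.087  -0.154  -0.0017  0.0028] t 2.65
[[-0.6201 -0.4807  0.6201]
 [-0.3399  0.8769  0.3399]
 [-0.7071  0.     -0.7071]]
```

```bash
python3 jog.py '[[0,0,0,0.01,0.003,0.05,0.085],[0,0,0,0.01,0.003,0.05,0.085],[0,0,0,0.01,0.003,0.05,0.085]]'
python3 - <<'E'
from h import *
c=vision.calibration("wrist");im=vision.camera("wrist")[...,::-1];cv2.imwrite("pics/w2.png",im)
hsv=cv2.cvtColor(im,cv2.COLOR_BGR2HSV)
m=(hsv[...,1]<70)&(hsv[...,2]>60)
p=proj(c,[(.463,.254,.03)])[0];print(p)
for t in blobs(m,(int(p[0])-80,90,int(p[0])+80,int(p[1])+75),2):
    M=t[2];rows=np.where(M.any(1))[0]
    print(t[0],[(int(r),int(np.where(M[r])[0].min()),int(np.where(M[r])[0].max())) for r in rows[::6]])
g=im[120:290,230:420];cv2.imwrite("pics/w2c.png",cv2.resize(g,None,fx=3,fy=3))
E
```

```text
clock: 3.02
eef_pos: [0.4209, 0.2321, 0.085]
tool_rot: [-0.228, 0.899, 0.092, 0.363]
ft_force: [-0.6, 0.3, 1.4]
grip_width: 0.0847
grasp_force: 0.0
[319.0243 203.3756]
952 [(252, 322, 333), (258, 302, 359), (264, 302, 368), (270, 332, 370)]
877 [(246, 277, 284), (252, 267, 297), (258, 266, 299), (264, 265, 299), (270, 264, 298), (276, 272, 298)]
```

View pics/w2c.png

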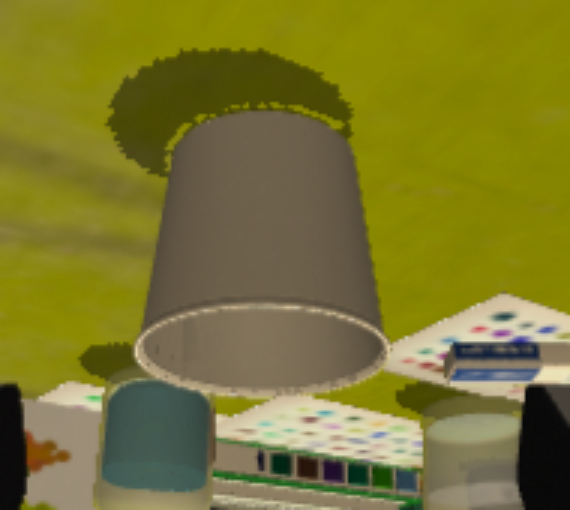

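The crop shows the cup rim spanning px (275–360, 220–252), centre (317, 236), with the near base edge at (317, 157). The gripper is centred on it.

```bash
python3 - <<'E'
from h import *
c=vision.calibration("wrist");l=plane(c,[(275,236),(359.7,236),(317.3,220),(317.3,251.7)],.059)
print("rim",l,np.linalg.norm(l[0]-l[1]),np.linalg.norm(l[2]-l[3]),(l[2]+l[3])/2)
b=plane(c,[(317.3,156.7)],0)[0];u=np.array([.88,.48,0]);print("base near",b,"centre",b+.026*u)
a=np.arctan2(.256,.467);R=pose(a,np.pi/4)
delta([.463,.2535,.034],R,bot.pinch_z+.005)
E
```

```text
rim [[0.4811 0.226  0.059 ]
 [0.4505 0.2822 0.059 ]
 [0.4397 0.2402 0.059 ]
 [0.4996 0.272  0.059 ]] 0.06397302228420348 0.06777232746577785 [0.4696 0.2561 0.059 ]
base near [0.4483 0.2444 0.    ] centre [0.4711 0.2569 0.    ]
rv [-0.0035 -0.0142 -0.0033] d [ 0.0032 -0.0011  0.094 ] rows 0.0795885139871027 1.5053378524288612 q [ 0.5096  0.0715 -1.0878 -0.3597 -0.0091  0.0092] t 3.075
```

```bash
python3 jog.py '[[0,-0.014,0,0,-0.002,0.05,0.085],[0,-0.014,0,0,-0.002,0.09,0.085],[0,-0.014,0,0,-0.002,0.102,0.085],[0,-0.014,0,0,-0.002,0.102,0.085],[0,-0.014,0,0,-0.002,0.102,0.03],[0,-0.014,0,0,-0.002,0.102,0.03],[0,-0.014,0,0,-0.002,0.102,0.03],[0,-0.014,0,0,-0.002,0.102,0.03],[0,-0.014,0,0,-0.002,0.102,0.03]]'
python3 - <<'E'
from h import *
o=get_obs();R=Ro.from_quat(o["tool_rot"]).as_matrix();print(o["eef_pos"]-R[:,2]*.0237)
E
```

```text
clock: 4.2
eef_pos: [0.4868, 0.2652, 0.016]
tool_rot: [-0.227, 0.895, 0.095, 0.373]
ft_force: [-3.2, -2.6, 7.2]
grip_width: 0.0602
grasp_force: 60.6
[0.4719 0.2572 0.0327]
```

```bash
python3 - <<'E'
from h import *
delta([.56,.035,.15],pose(.06,np.pi/4),.0237)
delta([.56,.035,.15],pose(.06,np.pi/4,-1.5),.0237)
E
```

```text
rv [0.3095 0.0051 0.3083] d [-0.0621 -0.2444 -0.1039] rows 2.323986183708908 4.363343933109392 q [ 0.5003  0.4357 -1.0062 -0.6616 -0.0027  0.0022] t 4.2
rv [ 0.2356  0.2269 -1.1793] d [-0.0621 -0.2444 -0.1039] rows 6.509643789367141 4.363343933109392 q [ 0.5003  0.4357 -1.0062 -0.6616 -0.0027  0.0022] t 4.2
```

```bash
python3 jog.py '[[0,0,0,-0.04,0,-0.04,0.03],[0,0,0,-0.08,0,-0.08,0.03],[0.03,0,0.03,-0.08,-0.02,-0.085,0.03],[0.1,0,0.1,-0.08,-0.07,-0.09,0.03],[0.18,0,0.18,-0.075,-0.13,-0.095,0.03],[0.25,0,0.25,-0.07,-0.19,-0.1,0.03],[0.31,0.005,0.308,-0.062,-0.244,-0.104,0.03],[0.31,0.005,0.308,-0.062,-0.244,-0.104,0.03]]'
python3 - <<'E'
from h import *
for r in(-1.,1.):delta([.56,.035,.12],pose(.06,np.pi/4,r*2.),.0237)
delta([.56,.035,.12],pose(.06,np.pi/4),.0237)
E
```

```text
clock: 5.2
eef_pos: [0.5757, 0.0328, 0.13]
tool_rot: [-0.026, 0.925, 0.009, 0.38]
ft_force: [-1.1, 1.5, -1.7]
grip_width: 0.0601
grasp_force: 60.0
rv [ 0.0015 -0.0099 -2.0021] d [0.0179 0.0032 0.0199] rows 10.649795885160001 0.43128399127554445 q [ 0.0604  0.1149 -0.8315 -0.1555 -0.0066  0.0025] t 5.2
rv [-0.0097  0.0027  1.9978] d [0.0179 0.0032 0.0199] rows 10.626921822344098 0.43128399127554445 q [ 0.0604  0.1149 -0.8315 -0.1555 -0.0066  0.0025] t 5.2
rv [-0.0063 -0.0056 -0.0022] d [0.0179 0.0032 0.0199] rows 0.04638439492205205 0.43128399127554445 q [ 0.0604  0.1149 -0.8315 -0.1555 -0.0066  0.0025] t 5.2
```

```bash
python3 jog.py '[[0,0,1.5,0.018,0.003,0.02,0.03],[0,0,1.5,0.018,0.003,0.02,0.03],[0,0,1.5,0.018,0.003,0.02,0.03],[0,0,1.5,0.018,0.003,0.02,0.03],[0,0,1.5,0.018,0.003,0.02,0.03],[0,0,1.5,0.018,0.003,0.02,0.03],[0,0,1.5,0.018,0.003,0.02,0.03],[0,0,1.5,0.018,0.003,0.02,0.03]]' && python3 jog.py '[[0,0,1.5,0,0,0,0.03],[0,0,1.5,0,0,0,0.03],[0,0,1.5,0,0,0,0.03],[0,0,1.5,0,0,0,0.03],[0,0,1.5,0,0,0,0.03],[0,0,1.5,0,0,0,0.03],[0,0,1.5,0,0,0,0.03],[0,0,1.5,0,0,0,0.03]]'
python3 - <<'E'
from h import *
for e in(.5,.25,.1):delta([.555,.035,.095],pose(.06,e,3.),.0237)
im=vision.camera("scene")[...,::-1];cv2.imwrite("pics/s1.png",im[100:330,180:460])
E
```

```text
clock: 6.2
eef_pos: [0.5754, 0.0397, 0.1029]
tool_rot: [0.611, 0.694, 0.267, 0.27]
ft_force: [-0.7, 0.6, -1.2]
grip_width: 0.0602
grasp_force: 60.0
clock: 7.2
eef_pos: [0.5754, 0.0397, 0.1029]
tool_rot: [0.921, 0.091, 0.379, 0.015]
ft_force: [-0.1, -0.6, -1.6]
grip_width: 0.06
grasp_force: 60.0
rv [-0.0398  0.2893 -0.0035] d [-0.0137  0.0016  0.0138] rows 1.553206222910874 0.31314171192506357 q [ 0.0749  0.1821 -0.8642 -0.2543 -0.0114  3.0143] t 7.2
rv [-0.0746  0.5368 -0.0034] d [-0.0084  0.0024  0.0114] rows 2.882931888140589 0.2301982559783165 q [ 0.0749  0.1821 -0.8642 -0.2543 -0.0114  3.0143] t 7.2
rv [-0.0955  0.6854 -0.0032] d [-0.0055  0.0028  0.0094] rows 3.6807883551264022 0.1798078191831311 q [ 0.0749  0.1821 -0.8642 -0.2543 -0.0114  3.0143] t 7.2
```

```bash
python3 jog.py '[[-0.02,0.15,0,-0.01,0.001,0.01,0.03],[-0.04,0.3,0,-0.012,0.002,0.012,0.03],[-0.055,0.4,0,-0.01,0.002,0.012,0.03],[-0.075,0.53,0,-0.008,0.002,0.011,0.03],[-0.095,0.68,0,-0.006,0.003,0.009,0.03],[-0.095,0.68,0,-0.006,0.003,0.009,0.03],[-0.095,0.68,0,-0.006,0.003,0.009,0.03],[-0.095,0.68,0,-0.006,0.003,0.009,0.03]]'
python3 - <<'E'
from h import *
delta([.555,.035,.095],pose(.06,.1,3.),.0237)
im=vision.camera("scene")[...,::-1];cv2.imwrite("pics/s2.png",cv2.resize(im[100:330,180:460],None,fx=2.5,fy=2.5))
E
```

```text
clock: 8.25
eef_pos: [0.6255, 0.0388, 0.0988]
tool_rot: [0.75, 0.078, 0.656, 0.027]
ft_force: [-0.3, 0.5, -0.1]
grip_width: 0.0599
grasp_force: 59.8
rv [-0.0078  0.0371  0.0038] d [-0.0123 -0.0024 -0.0457] rows 0.20246160938361857 0.7583134962208797 q [ 0.0614  1.0383 -1.0876 -1.9881  0.001   2.9963] t 8.25
```

View pics/s2.png

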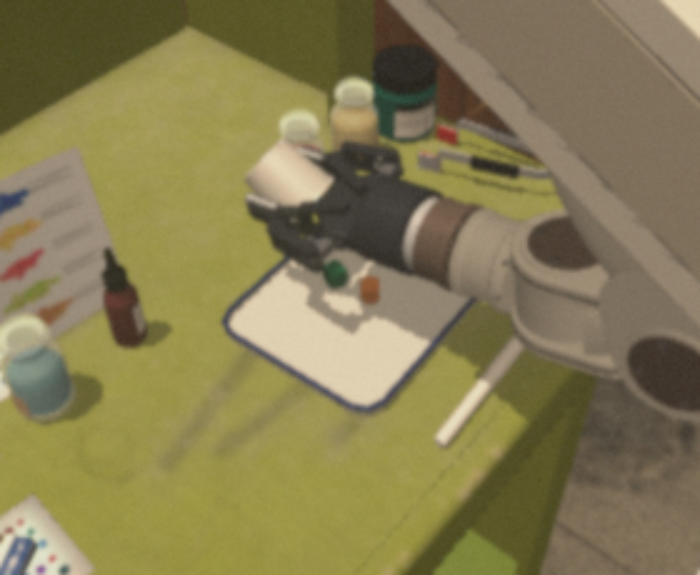

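The view shows the upturned cup over the tray with the green stone at crop (335, 272) and the ochre at (370, 290), both lying in the tray. The blue one isn't visible from here, so I'll back the cup off and look.

```bash
python3 - <<'E'
from h import *
im=vision.camera("top")[...,::-1]
hsv=cv2.cvtColor(im,cv2.COLOR_BGR2HSV);H,S,V=[hsv[...,i].astype(int) for i in range(3)];c=vision.calibration("top")
for n,m in(("blue",(H>100)&(H<130)&(S>120)&(V>40)),("green",(H>60)&(H<95)&(S>100)),("ochre",(H>5)&(H<22)&(S>120))):
    for t in blobs(m,(272,184,356,250),3):print(n,t[0],t[1],plane(c,[t[1]],.014))
delta([.56,.06,.17],pose(.1,np.pi/4,2.9),.0237)
delta([.47,.256,.17],pose(.5,np.pi/4,2.9),.0237)
E
```

```text
rv [ 0.1593 -0.6348 -0.1107] d [ 0.0478 -0.0194 -0.0544] rows 3.530694976504851 1.199762129344638 q [ 0.0612  1.0342 -1.0873 -1.9894  0.0009  2.997 ] t 8.35
rv [ 0.5165 -0.5552 -0.2898] d [ 0.0674 -0.2264 -0.1329] rows 4.317912335550665 4.3369165364653135 q [ 0.0612  1.0342 -1.0873 -1.9894  0.0009  2.997 ] t 8.35
```

```bash
python3 jog.py '[[0,0,0,0.04,-0.01,0,0.03],[0.08,-0.3,-0.05,0.048,-0.019,-0.03,0.03],[0.159,-0.635,-0.11,0.048,-0.019,-0.054,0.03],[0.159,-0.635,-0.11,0.048,-0.019,-0.054,0.03],[0.159,-0.635,-0.11,0.048,-0.019,-0.054,0.03],[0.159,-0.635,-0.11,0.048,-0.019,-0.054,0.03]]'
cat >> h.py <<'E'
def stones():
    for cam in("top","scene"):
        im=vision.camera(cam)[...,::-1];c=vision.calibration(cam);hsv=cv2.cvtColor(im,cv2.COLOR_BGR2HSV);H,S,V=[hsv[...,i].astype(int) for i in range(3)]
        cn=proj(c,[(x,y,.006) for x,y in((.432,-.068),(.432,.136),(.6,.136),(.6,-.068))]).astype(np.int32)
        roi=np.zeros(H.shape,np.uint8);cv2.fillConvexPoly(roi,cn,1)
        for n,m in(("blue",(H>100)&(H<130)&(S>110)&(V>30)),("green",(H>50)&(H<97)&(S>90)),("ochre",(H>4)&(H<22)&(S>110))):
            for t in blobs(m&(roi>0),(0,0,640,400),2,8):print(cam,n,t[0],t[1],plane(c,[t[1]],.014)[0])
        cv2.imwrite(f"pics/{cam}_{get_obs()['clock']:.1f}.png",im)
E
python3 - <<'E'
from h import *
stones()
E
ls pics
```

```text
clock: 9.1
eef_pos: [0.585, 0.0618, 0.1503]
tool_rot: [0.88, 0.139, 0.453, 0.028]
ft_force: [0.8, 0.3, -1.1]
grip_width: 0.0601
grasp_force: 59.7
scene blue 18 [307.0556 194.9444] [0.5921 0.0086 0.014 ]
scene ochre 70 [327.5286 215.2857] [0.51   0.0297 0.014 ]
a.png
s1.png
s2.png
scene0.png
scene_9.2.png
top0.png
top_9.2.png
w1.png
w2.png
w2c.png
```

```bash
python3 jog.py '[[0,0,-1.5,0,0,0,0.03],[0,0,-1.5,0,0,0,0.03],[0,0,-1.5,0,0,0,0.03],[0,0,-1.5,0,0,0,0.03],[0,0,-1.5,0,0,0,0.03],[0,0,-1.5,0,0,0,0.03],[0,0,-1.5,0,0,0,0.03],[0,0,-1.5,0,0,0,0.03]]' >/dev/null && python3 jog.py '[[0,0,-1.5,0,0,0,0.03],[0,0,-1.5,0,0,0,0.03],[0,0,-1.5,0,0,0,0.03],[0,0,-1.5,0,0,0,0.03],[0,0,-1.5,0,0,0,0.03],[0,0,-1.5,0,0,0,0.03],[0,0,-1.5,0,0,0,0.03],[0,0,-1.5,0,0,0,0.03]]'
python3 - <<'E'
from h import *
R=pose(.5004,np.pi/4);
delta([.4719,.2572,.12],R,.0237)
E
```

```text
clock: 11.2
eef_pos: [0.5867, 0.0618, 0.1488]
tool_rot: [-0.078, 0.887, 0.003, 0.456]
ft_force: [0.1, 0.1, -0.5]
grip_width: 0.0603
grasp_force: 59.9
rv [-0.3154  0.1465 -0.1829] d [ 0.0665  0.2181 -0.0388] rows 2.0897722200772084 3.7003699845286206 q [ 0.1125  0.1488 -0.941  -0.466  -0.0147 -0.0706] t 11.2
```

```bash
python3 jog.py '[[-0.08,0.04,-0.05,0.017,0.054,-0.01,0.03],[-0.16,0.073,-0.09,0.033,0.109,-0.02,0.03],[-0.24,0.11,-0.14,0.05,0.163,-0.03,0.03],[-0.315,0.146,-0.183,0.066,0.218,-0.039,0.03],[-0.315,0.146,-0.183,0.066,0.218,-0.039,0.03],[-0.315,0.146,-0.183,0.066,0.218,-0.039,0.03]]'
python3 - <<'E'
from h import *
stones()
delta([.4719,.2572,.0335],pose(.5004,np.pi/4),.0237)
E
```

```text
clock: 11.95
eef_pos: [0.4872, 0.2656, 0.1046]
tool_rot: [-0.226, 0.896, 0.097, 0.37]
ft_force: [-0.0, 0.5, -1.2]
grip_width: 0.0604
grasp_force: 60.0
top blue 58 [324.3793 184.4655] [0.5921 0.0091 0.014 ]
top green 53 [314.3774 201.0755] [0.5509 0.0324 0.014 ]
top ochre 55 [316.2727 217.5273] [0.5113 0.0272 0.014 ]
scene blue 21 [307.     195.1905] [0.5916 0.0093 0.014 ]
rv [ 0.0003 -0.0007 -0.008 ] d [0.0625 0.0002 0.0617] rows 0.04275557414608745 1.4059183258615928 q [ 0.4958  0.144  -0.9174 -0.2753  0.0035  0.0048] t 12.05
```

```bash
python3 jog.py '[[0,0,0,0.03,0,0.03,0.03],[0,0,0,0.05,0,0.05,0.03],[0,0,0,0.06,0,0.06,0.03],[0,0,0,0.0625,0,0.0622,0.03],[0,0,0,0.0625,0,0.0622,0.03]]' && python3 jog.py '[[0,0,0,0,0,0,0.085],[0,0,0,0,0,0,0.085],[0,0,0,0,0,0,0.085],[0,0,0,0,0,0,0.085],[0,0,0,0,0,-0.02,0.085],[0,0,0,0,0,-0.06,0.085],[0,0,0,0,0,-0.1,0.085],[0,0,0,0,0,-0.1,0.085]]'
python3 - <<'E'
from h import *
im=vision.camera("wrist")[...,::-1];cv2.imwrite("pics/w3.png",im[60:340,150:500])
a=np.arctan2(-.205,.515)
# tongs geometry: sleeves
sl=np.array([(.5344,-.1722),(.4875,-.1888)]);sr=np.array([(.5476,-.2283),(.5001,-.2355)]);pv=np.array([.4462,-.224])
g=(sl.mean(0)+sr.mean(0))/2;v=g-pv;print("grip",g,"len",np.linalg.norm(v),"ang",np.arctan2(v[1],v[0]),"sep",np.linalg.norm(sl.mean(0)-sr.mean(0)),
 [np.arctan2(*(s[0]-s[1])[::-1]) for s in(sl,sr)])
E
```

```text
clock: 12.68
eef_pos: [0.4873, 0.2655, 0.0168]
tool_rot: [-0.225, 0.896, 0.096, 0.37]
ft_force: [-0.2, 1.2, -0.5]
grip_width: 0.0597
grasp_force: 60.0
clock: 13.68
eef_pos: [0.4275, 0.2335, 0.0925]
tool_rot: [-0.226, 0.895, 0.097, 0.372]
ft_force: [0.3, 0.2, 0.4]
grip_width: 0.0849
grasp_force: 0.0
grip [ 0.5174 -0.2062] len 0.07339128013599434 ang 0.24497866312686434 sep 0.052994056270491294 [np.float64(0.3401845754171861), np.float64(0.15043379158672288)]
```

View pics/w3.png

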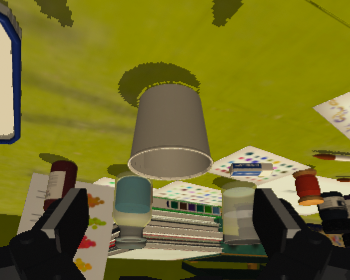

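The cup stands upright, its rim at crop (170, 163) with the fingers clear, and all three stones are in the tray. Next I'll go above the tongs.

```bash
python3 - <<'E'
from h import *
delta([.5174,-.2062,.16],pose(.245,np.pi/2))
E
```

```text
rv [0.1047 0.7817 0.2359] d [ 0.0543 -0.4291 -0.1295] rows 4.378972041428511 7.224363460442187 q [ 0.4978  0.0747 -1.0866 -0.3773  0.0034  0.0053] t 13.725
```

```bash
python3 jog.py '[[0,0.05,0,-0.03,0,-0.04,0.085],[0,0.2,0.05,-0.04,-0.05,-0.06,0.085],[0.03,0.4,0.1,-0.02,-0.11,-0.08,0.085],[0.06,0.6,0.15,0,-0.17,-0.1,0.085],[0.1,0.78,0.23,0.02,-0.23,-0.12,0.085],[0.1,0.78,0.236,0.04,-0.29,-0.13,0.085],[0.105,0.782,0.236,0.054,-0.35,-0.13,0.085],[0.105,0.782,0.236,0.054,-0.43,-0.13,0.085],[0.105,0.782,0.236,0.054,-0.43,-0.13,0.085],[0.105,0.782,0.236,0.054,-0.43,-0.13,0.085]]'
python3 - <<'E'
from h import *
im=vision.camera("wrist")[...,::-1];cv2.imwrite("pics/w4.png",im);c=vision.calibration("wrist")
print(proj(c,[(.4462,-.224,.039),(.5174,-.2062,.034),(.587,-.185,.011)]),-c["R"].T@c["t"])
stones()
E
```

```text
clock: 14.98
eef_pos: [0.5178, -0.2114, 0.1361]
tool_rot: [-0.119, 0.993, -0.001, -0.004]
ft_force: [0.1, 0.0, -0.1]
grip_width: 0.0849
grasp_force: 0.0
[[322.8328 114.3221]
 [322.8572 198.9172]
 [326.2091 258.3831]] [ 0.4451 -0.2266  0.2793]
top blue 58 [324.3793 184.4655] [0.5921 0.0091 0.014 ]
top green 53 [314.3774 201.0755] [0.5509 0.0324 0.014 ]
top ochre 56 [316.2679 217.4464] [0.5115 0.0273 0.014 ]
scene blue 13 [307.3077 194.5385] [0.5926 0.0071 0.014 ]
scene green 18 [313.5 207.5] [0.5518 0.0312 0.014 ]
scene ochre 66 [327.6061 215.0606] [0.5103 0.029  0.014 ]
```

View pics/w4.png

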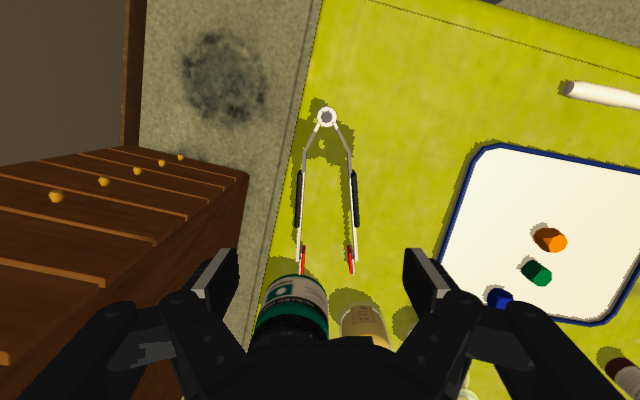

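In the wrist view the tongs' pivot is at px (326, 117), the sleeves run along (299, 172–226) and (354, 172–226), and the jaws are at (303, 260) and (350, 260). A drawer cabinet stands just past the table edge at px (250, 175), so I'll check the clearance to it.

```bash
python3 - <<'E'
from h import *
c=vision.calibration("wrist");t=vision.calibration("top");s=vision.calibration("scene")
print("piv",plane(c,[(326,117)],.039),"sl",plane(c,[(296.5,199),(357,199)],.0285),"jaw",plane(c,[(303,262),(350,262)],.015))
im=cv2.imread("pics/w4.png");hsv=cv2.cvtColor(im,cv2.COLOR_BGR2HSV);H,S,V=[hsv[...,i].astype(int) for i in range(3)]
for n,m,z in(("red",((H<8)|(H>172))&(S>130)&(V>80),.011),("blk",V<55,.0285),("piv",(S<60)&(V>120),.039)):
    for b in blobs(m,(285,100,370,274),4,15):print(n,b[0],b[1],plane(c,[b[1]],z)[0])
for z in(-.9,-.75,-.6):print("cab foot",z,plane(c,[(250,175)],z)[0])
print("cab edge at z .1",plane(c,[(235,290)],.1),plane(c,[(235,290)],0))
for n in("blue","green","ochre"):pass
print(plane(c,[(500,299),(537,273),(551,240)],.014))
E
```

```text
piv [[ 0.4471 -0.2188  0.039 ]] sl [[ 0.5249 -0.227   0.0285]
 [ 0.5112 -0.1725  0.0285]] jaw [[ 0.595  -0.2054  0.015 ]
 [ 0.583  -0.1576  0.015 ]]
red 92 [349.6522 259.2717] [ 0.5821 -0.1578  0.011 ]
red 69 [302.3043 259.9855] [ 0.5951 -0.2064  0.011 ]
blk 257 [354.6809 198.6031] [ 0.5114 -0.1747  0.0285]
blk 216 [297.2176 200.1759] [ 0.5258 -0.2261  0.0285]
piv 904 [326.6692 175.9912] [ 0.4947 -0.206   0.039 ]
piv 24 [352.9583 265.75  ] [ 0.5737 -0.1598  0.039 ]
cab foot -0.9 [ 0.7647 -0.451  -0.9   ]
cab foot -0.75 [ 0.724  -0.4222 -0.75  ]
cab foot -0.6 [ 0.6834 -0.3934 -0.6   ]
cab edge at z .1 [[ 0.5815 -0.2549  0.1   ]] [[ 0.6574 -0.2718  0.    ]]
[[0.5877 0.0155 0.014 ]
 [0.548  0.0403 0.014 ]
 [0.5091 0.0367 0.014 ]]
```

```bash
cat >> h.py <<'E'
def tongs():
    c=vision.calibration("wrist");print(get_obs()["eef_pos"],np.abs(get_obs()["joint_vel"]).max());im=vision.camera("wrist")[...,::-1];cv2.imwrite(f"pics/t{get_obs()['clock']:.2f}.png",im)
    hsv=cv2.cvtColor(im,cv2.COLOR_BGR2HSV);H,S,V=[hsv[...,i].astype(int) for i in range(3)]
    for n,m,z,roi in(("red",((H<8)|(H>172))&(S>130)&(V>80),.011,(285,100,370,274)),("blk",V<55,.0285,(285,100,370,274)),("blue",(H>100)&(H<130)&(S>110)&(V>30),.014,(460,200,620,320)),("green",(H>50)&(H<97)&(S>90),.014,(460,150,600,300)),("ochre",(H>4)&(H<22)&(S>110),.014,(460,150,600,300))):
        for b in blobs(m,roi,2,15):print(n,b[0],b[1],plane(c,[b[1]],z)[0])
E
python3 - <<'E'
from h import *
tongs()
E
```

```text
[ 0.5161 -0.2068  0.1377] 0.0332927786188607
red 88 [344.4205 258.9773] [ 0.5831 -0.1633  0.011 ]
red 73 [297.3425 259.4521] [ 0.5957 -0.2116  0.011 ]
blk 248 [348.9315 198.3629] [ 0.5125 -0.1799  0.0285]
blk 202 [291.9109 200.4505] [ 0.5273 -0.2308  0.0285]
blue 409 [493.9218 298.9144] [0.5892 0.009  0.014 ]
blue 161 [610.1677 305.4472] [0.5659 0.1385 0.014 ]
green 501 [529.9202 273.8144] [0.5507 0.0334 0.014 ]
ochre 629 [543.1272 240.3021] [0.5114 0.029  0.014 ]
```

```bash
python3 - <<'E'
from h import *
delta([.519,-.2055,.010],pose(.255,np.pi/2),0)
E
```

```text
rv [ 0.0005 -0.0078 -0.0093] d [-0.0039  0.      0.1285] rows 0.06467144005099286 2.056436039689022 q [-0.3779  0.4105 -0.0022  1.1648 -0.0041 -0.6236] t 15.175
```

```bash
python3 jog.py '[[0,-0.008,-0.01,-0.004,0,0.06,0.085],[0,-0.008,-0.01,-0.004,0,0.1,0.085],[0,-0.008,-0.01,-0.004,0,0.12,0.085],[0,-0.008,-0.01,-0.004,0,0.128,0.085],[0,-0.008,-0.01,-0.004,0,0.128,0.065],[0,-0.008,-0.01,-0.004,0,0.128,0.05],[0,-0.008,-0.01,-0.004,0,0.128,0.05],[0,-0.008,-0.01,-0.004,0,0.128,0.05],[0,-0.008,-0.01,-0.004,0,0.128,0.05]]'
python3 - <<'E'
from h import *
o=get_obs();print(o["eef_pos"],o["ft_force"],o["grip_width"],o["grasp_force"])
E
```

```text
clock: 16.3
eef_pos: [0.5226, -0.2072, 0.0147]
tool_rot: [-0.127, 0.992, -0.002, 0.004]
ft_force: [0.4, 0.5, 4.8]
grip_width: 0.0502
grasp_force: 7.5
[ 0.5226 -0.2072  0.0147] [0.4369 0.4586 4.8253] 0.050170522533128356 7.485613441094756
```

```bash
python3 jog.py '[[0,0,0,0,0,0,0.05],[0,0,0,0,0,0,0.05]]'; python3 jog.py '[[0,0,0,0,0,0.004,0.07],[0,0,0,0,0,0.004,0.07],[0,0,0,0,0,0.004,0.07]]'
```

```text
clock: 16.55
eef_pos: [0.5225, -0.2072, 0.0147]
tool_rot: [-0.127, 0.992, -0.001, 0.004]
ft_force: [0.8, 1.3, 5.8]
grip_width: 0.0502
grasp_force: 7.5
clock: 16.92
eef_pos: [0.52, -0.2068, 0.0078]
tool_rot: [-0.127, 0.992, -0.001, 0.001]
ft_force: [-0.4, 0.6, -0.3]
grip_width: 0.0701
grasp_force: 0.0
```

```bash
python3 jog.py '[[0,0,0,0.001,0,0,0.055],[0,0,0,0.001,0,0,0.05],[0,0,0,0.001,0,-0.002,0.05],[0,0,0,0.001,0,-0.003,0.05]]' && python3 jog.py '[[0,0,0,0,0,-0.02,0.05],[0,0,0,0,0,-0.05,0.05],[0,0,0,0,0,-0.09,0.05],[0,0,0,0,0,-0.09,0.05],[0,0,0,0,0,-0.09,0.05]]'
python3 - <<'E'
from h import *
c=vision.calibration("wrist");o=get_obs();im=vision.camera("wrist")[...,::-1];cv2.imwrite("pics/w5.png",im)
hsv=cv2.cvtColor(im,cv2.COLOR_BGR2HSV);H,S,V=[hsv[...,i].astype(int) for i in range(3)]
for b in blobs(((H<8)|(H>172))&(S>130)&(V>80),(230,200,420,400),3,15):print("red",b[0],b[1])
R=Ro.from_quat(o["tool_rot"]).as_matrix()
for s in(.019,.022,.025):
  # grasp point in tongs = 28.5 up
  g=o["eef_pos"]-R[:,2]*s
  j=g-R[:,0]*.072;j[2]-=.018;print(g,j,proj(c,[j])[0])
E
```

```text
clock: 17.42
eef_pos: [0.5188, -0.207, 0.0107]
tool_rot: [-0.127, 0.992, -0.0, 0.001]
ft_force: [0.5, -0.1, -1.3]
grip_width: 0.0501
grasp_force: 6.1
clock: 18.05
eef_pos: [0.5184, -0.2068, 0.1003]
tool_rot: [-0.127, 0.992, -0.0, 0.001]
ft_force: [-0.5, -0.7, -1.6]
grip_width: 0.0501
grasp_force: 6.1
red 31 [292.2581 332.1935]
red 24 [346.5 332.5]
[ 0.5184 -0.2068  0.1193] [ 0.588  -0.1886  0.1014] [319.7613 354.1917]
[ 0.5184 -0.2068  0.1223] [ 0.588  -0.1886  0.1044] [319.7502 358.1791]
[ 0.5184 -0.2068  0.1253] [ 0.588  -0.1886  0.1074] [319.7388 362.2983]
```

View pics/w5.png

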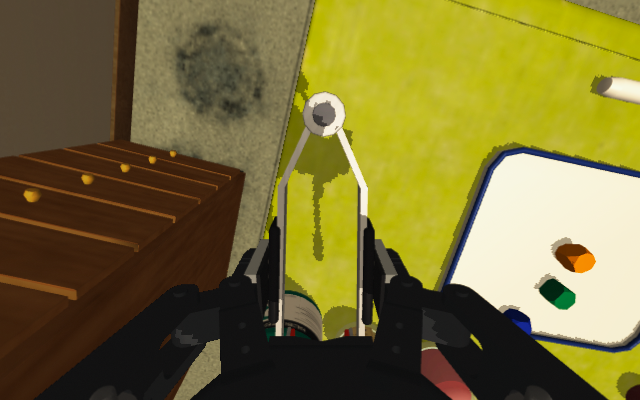

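The tongs hang level in the gripper, with their pivot at px (324, 114). I'll check the tongs' pitch and then plan the approach to the blue stone.

```bash
python3 - <<'E'
from h import *
c=vision.calibration("wrist");o=get_obs();R=Ro.from_quat(o["tool_rot"]).as_matrix()
p=o["eef_pos"]+R[:,0]*.075
for z in(.12,.1286,.135):print(z,proj(c,[(p[0],p[1],z)])[0])
t=vision.calibration("top");im=vision.camera("top")[...,::-1];cv2.imwrite("pics/top5.png",im);hsv=cv2.cvtColor(im,cv2.COLOR_BGR2HSV);H,S,V=[hsv[...,i].astype(int) for i in range(3)]
for b in blobs(((H<8)|(H>172))&(S>130)&(V>80),(385,150,445,215),3,5):print("red",b[0],b[1],plane(t,[b[1]],.0896+.012))
# clearance study
B=np.array([.5915,.009]);G=np.array([.551,.0325]);O=np.array([.511,.0285])
for th in np.radians([40,50,60,70,80]):
    u=np.array([np.cos(th),np.sin(th)]);n=np.array([-u[1],u[0]])
    J=B-.004*u
    print(np.degrees(th),"G",(G-J)@u,(G-J)@n,"O",(O-J)@u,(O-J)@n,"grip",J-.072*u,"piv",J-.147*u)
E
```

```text
0.12 [319.4855 109.4083]
0.1286 [319.4137 109.4197]
0.135 [319.3528 109.4294]
red 41 [424.3902 176.8049] [[ 0.5938 -0.207   0.1016]]
40.0 G -0.011919291118684918 0.04403494260560081 O -0.045132219282190224 0.06668226922058648 grip [ 0.5333 -0.0399] piv [ 0.4758 -0.0881]
50.0 G -0.0040308537790088705 0.0461303087739523 O -0.03280653593894638 0.07420093605996529 grip [ 0.5426 -0.0492] piv [ 0.4944 -0.1067]
59.99999999999999 G 0.004101596988934316 0.04682402885326975 O -0.019362504626203463 0.07946504500464732 grip [ 0.5535 -0.0568] piv [ 0.516  -0.1218]
70.0 G 0.012230960783779247 0.04609502450998254 O -0.00520861543239115 0.08231464876811623 grip [ 0.5655 -0.0624] piv [ 0.5399 -0.1329]
80.0 G 0.020110231000276216 0.04396544617216725 O 0.009225072881550158 0.08266316358198789 grip [ 0.5783 -0.0658] piv [ 0.5653 -0.1397]
```

```bash
python3 - <<'E'
from h import *
th=np.radians(60);u=np.array([.5,.866])
B=np.array([.5915,.009])
print("red jar",plane(vision.calibration("top"),[(350,145)],.09),"yellow",plane(vision.calibration("top"),[(386,148)],.09))
delta(np.r_[B-.078*u,.07],pose(th,np.pi/2),0)
E
```

```text
red jar [[ 0.6664 -0.0439  0.09  ]] yellow [[ 0.6617 -0.1254  0.09  ]]
rv [ 0.0005  0.     -0.7925] d [-0.0709  0.1344  0.0294] rows 4.21531388327355 2.4769847169892345 q [-0.3797  0.4423 -0.0625  1.0664  0.0002 -0.6344] t 18.15
```

```bash
python3 jog.py '[[0,0,-0.14,-0.012,0.024,0,0.05],[0,0,-0.28,-0.024,0.048,0,0.05],[0,0,-0.42,-0.036,0.071,0.005,0.05],[0,0,-0.56,-0.048,0.095,0.01,0.05],[0,0,-0.7,-0.06,0.118,0.02,0.05],[0,0,-0.7925,-0.071,0.134,0.029,0.05],[0,0,-0.7925,-0.071,0.134,0.029,0.05],[0,0,-0.7925,-0.071,0.134,0.029,0.05],[0,0,-0.7925,-0.071,0.134,0.029,0.05]]'
python3 - <<'E'
from h import *
stones()
im=cv2.imread(sorted(__import__("glob").glob("pics/top_19*"))[-1]);im2=cv2.imread(sorted(__import__("glob").glob("pics/scene_19*"))[-1])
cv2.imwrite("pics/v1.png",np.hstack([cv2.resize(im[150:260,260:370],(390,390)),cv2.resize(im2[150:260,260:370],(390,390))]))
o=get_obs();j=np.r_[o["eef_pos"][:2]+.075*np.array([.5,.866]),o["eef_pos"][2]+.0004];print(o["eef_pos"],j,[proj(vision.calibration(n),[j,j+[0,0,.01]])-[260,150] for n in("top","scene")])
E
```

```text
clock: 19.27
eef_pos: [0.5539, -0.0603, 0.0721]
tool_rot: [-0.499, 0.866, -0.001, 0.001]
ft_force: [-0.5, -0.2, -1.2]
grip_width: 0.0502
grasp_force: 6.1
top blue 14 [325.5 182. ] [0.5983 0.0065 0.014 ]
top green 53 [314.3774 201.0755] [0.5509 0.0324 0.014 ]
top ochre 55 [316.2727 217.5273] [0.5113 0.0272 0.014 ]
scene blue 14 [307.0714 194.5714] [0.5929 0.0076 0.014 ]
scene green 20 [313.1 207.8] [0.5519 0.0326 0.014 ]
scene ochre 66 [327.5758 215.197 ] [0.51   0.0294 0.014 ]
[ 0.5541 -0.0603  0.0723] [0.5916 0.0047 0.0727] [array([[67.5963, 28.6887],
       [67.8534, 27.5708]]), array([[47.487 , 26.4062],
       [47.3487, 23.2081]])]
```

View pics/v1.png

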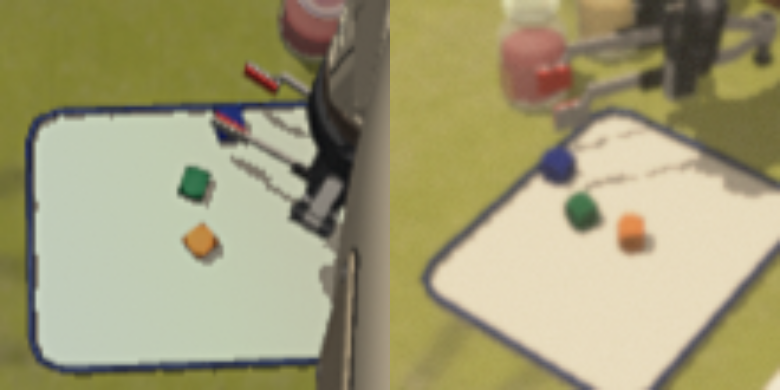

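The left half (top view) shows the jaws above the blue stone, the inner jaw at crop (230, 120) and the outer at (262, 77). The right half (scene view) shows the blue stone right against the far rim at (557, 164), with green and ochre clear of the tongs. I'll go in just above the rim first.

```bash
python3 jog.py '[[0,0,0,-0.004,0.004,0.02,0.05],[0,0,0,-0.004,0.004,0.036,0.05],[0,0,0,-0.004,0.004,0.0455,0.05],[0,0,0,-0.004,0.004,0.0455,0.05],[0,0,0,-0.004,0.004,0.0455,0.05]]'; python3 jog.py '[[0,0,0,0,0,0,0.046],[0,0,0,0,0,0,0.043],[0,0,0,0,0,0,0.041],[0,0,0,0,0,0,0.041]]'
python3 - <<'E'
from h import *
im=vision.camera("top")[...,::-1];im2=vision.camera("scene")[...,::-1]
cv2.imwrite("pics/v2.png",np.hstack([cv2.resize(im[150:260,260:370],(390,390)),cv2.resize(im2[150:260,260:370],(390,390))]))
E
```

```text
clock: 20.0
eef_pos: [0.5532, -0.0542, 0.0268]
tool_rot: [-0.5, 0.866, -0.001, 0.001]
ft_force: [0.1, -0.0, -0.3]
grip_width: 0.0504
grasp_force: 6.1
clock: 20.5
eef_pos: [0.5535, -0.0543, 0.0277]
tool_rot: [-0.5, 0.866, -0.002, 0.002]
ft_force: [-1.0, -1.1, 5.1]
grip_width: 0.042
grasp_force: 56.6
```

View pics/v2.png

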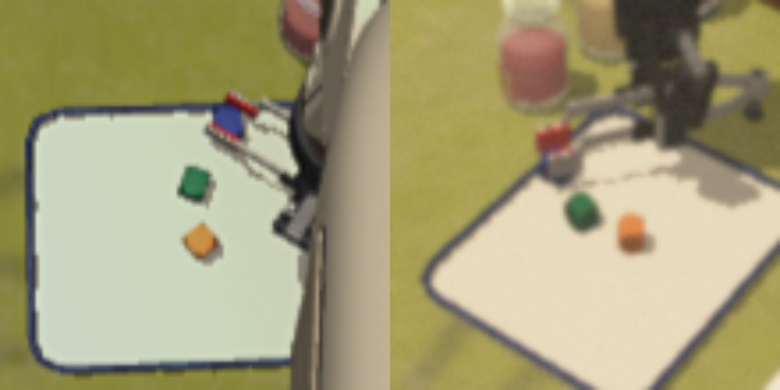

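Both views show the jaws closed on the blue stone, at crop (230, 120) on the left and (555, 155) on the right. Width is 42 mm and the grip 57 N. I'll draw it gently inward and up.

```bash
python3 jog.py '[[0,0,0,0.004,0.001,-0.002,0.038],[0,0,0,0.01,0.003,-0.004,0.038],[0,0,0,0.016,0.004,-0.006,0.038],[0,0,0,0.022,0.006,-0.01,0.038],[0,0,0,0.022,0.006,-0.015,0.038],[0,0,0,0.022,0.006,-0.02,0.038],[0,0,0,0.022,0.006,-0.02,0.038]]'
python3 - <<'E'
from h import *
im=vision.camera("top")[...,::-1];im2=vision.camera("scene")[...,::-1]
cv2.imwrite("pics/v3.png",np.hstack([cv2.resize(im[150:260,260:370],(390,390)),cv2.resize(im2[150:260,260:370],(390,390))]))
for n,i in(("top",im),("scene",im2)):
    hsv=cv2.cvtColor(i,cv2.COLOR_BGR2HSV);H,S,V=[hsv[...,k].astype(int) for k in range(3)];c=vision.calibration(n)
    o=get_obs()["eef_pos"];P=np.r_[o[:2]+.075*np.array([.5,.866]),o[2]+.002];q=proj(c,[P])[0];print(n,"pred held",q)
    for b in blobs((H>100)&(H<130)&(S>110)&(V>30),(int(q[0])-25,int(q[1])-25,int(q[0])+25,int(q[1])+25),3,5):print(b[:2])
    for k,m in(("green",(H>50)&(H<97)&(S>90)),("ochre",(H>4)&(H<22)&(S>110))):
        for b in blobs(m,(270,180,358,250),1,8):print(k,b[:2])
E
```

```text
clock: 21.48
eef_pos: [0.5372, -0.0701, 0.0472]
tool_rot: [-0.5, 0.866, -0.002, 0.002]
ft_force: [-1.1, -0.2, -0.8]
grip_width: 0.0379
grasp_force: 11.1
top pred held [331.1187 188.7072]
(46, array([323.5435, 187.    ]))
(16, array([334.5, 179. ]))
green (53, array([314.3774, 201.0755]))
ochre (56, array([316.2679, 217.4464]))
scene pred held [315.9199 184.8954]
(19, array([308.1579, 195.7368]))
green (21, array([313.3333, 207.5238]))
ochre (68, array([327.6176, 215.1618]))
```

The grip slipped, but the stone moved inward off the rim, so I'll measure again. That picture was already more than my viewing allowance of ten, so from here on I work from numbers only.

```bash
python3 - <<'E'
from h import *
print(plane(vision.calibration("top"),[(323.54,187)],.014),plane(vision.calibration("scene"),[(308.16,195.74)],.014))
B=np.array([.5865,.0095]);th=np.radians(30);u=np.array([np.cos(th),np.sin(th)]);n=np.array([-u[1],u[0]])
delta(np.r_[B-.080*u+.002*n,.075],pose(th,np.pi/2),0)
E
```

```text
[[0.5858 0.011  0.014 ]] [[0.5881 0.009  0.014 ]]
rv [-0.0029  0.0016  0.5239] d [-0.0255  0.0382 -0.0286] rows 2.786819336748776 0.8655958661164656 q [-0.1294  0.4684 -0.1783  0.9209 -0.0005 -1.1769] t 21.575
```

```bash
python3 jog.py '[[0,0,0,0,0,-0.029,0.05],[0,0,0.18,-0.008,0.012,-0.029,0.05],[0,0,0.36,-0.017,0.025,-0.029,0.05],[0,0,0.524,-0.0255,0.038,-0.029,0.05],[0,0,0.524,-0.0255,0.038,-0.029,0.05],[0,0,0.524,-0.0255,0.038,-0.029,0.05],[0,0,0.524,-0.0255,0.038,-0.029,0.05]]'
python3 - <<'E'
from h import *
print(get_obs()["eef_pos"])
for n in("top","scene"):
    i=vision.camera(n)[...,::-1];cv2.imwrite(f"pics/{n}_x.png",i)
    hsv=cv2.cvtColor(i,cv2.COLOR_BGR2HSV);H,S,V=[hsv[...,k].astype(int) for k in range(3)];c=vision.calibration(n)
    q=proj(c,[(.587,.01,.014)])[0];o=get_obs()["eef_pos"]
    for b in blobs((H>105)&(H<130)&(S>130)&(V>50),(int(q[0])-14,int(q[1])-14,int(q[0])+14,int(q[1])+14),3,5):print(n,"blue",b[0],b[1],plane(c,[b[1]],.014))
    zz=o[2]-.0107+.018;J=np.r_[o[:2]+.072*np.array([.866,.5])-.002*np.array([-.5,.866]),zz];q=proj(c,[J])[0];print("jaw pred",J,q)
    for b in blobs(((H<8)|(H>172))&(S>140)&(V>80),(int(q[0])-25,int(q[1])-25,int(q[0])+25,int(q[1])+25),3,5):print(n,"red",b[0],b[1],plane(c,[b[1]],zz))
E
```

```text
clock: 22.45
eef_pos: [0.5166, -0.0295, 0.0753]
tool_rot: [-0.259, 0.966, -0.001, 0.001]
ft_force: [-0.8, -0.5, -0.9]
grip_width: 0.0502
grasp_force: 6.1
[ 0.5166 -0.0295  0.0753]
top blue 40 [324.875 186.925] [[0.5861 0.0078 0.014 ]]
jaw pred [0.5799 0.0048 0.0826] [327.7368 182.6631]
top red 10 [333.  176.2] [[ 0.595  -0.0068  0.0826]]
top red 6 [320.6667 186.5   ] [[0.5708 0.0204 0.0826]]
jaw pred [0.5798 0.0048 0.0826] [311.0824 175.3334]
scene red 54 [311.5185 172.5   ] [[ 0.5856 -0.0035  0.0826]]
```

```bash
python3 jog.py '[[0,0.08,0,0.003,0.0005,0.01,0.047],[0,0.08,0,0.003,0.0005,0.025,0.047],[0,0.08,0,0.003,0.0005,0.036,0.047],[0,0.08,0,0.003,0.0005,0.044,0.047],[0,0.08,0,0.003,0.0005,0.049,0.047],[0,0.08,0,0.003,0.0005,0.052,0.047],[0,0.08,0,0.003,0.0005,0.052,0.047]]'
python3 - <<'E'
from h import *
o=get_obs();print(o["eef_pos"],o["ft_force"])
for n in("top","scene"):
    i=vision.camera(n)[...,::-1];cv2.imwrite(f"pics/{n}_y.png",i)
    hsv=cv2.cvtColor(i,cv2.COLOR_BGR2HSV);H,S,V=[hsv[...,k].astype(int) for k in range(3)];c=vision.calibration(n)
    q=proj(c,[(.587,.01,.014)])[0]
    for k,m,z in(("blue",(H>105)&(H<130)&(S>130)&(V>50),.014),("red",((H<8)|(H>172))&(S>140)&(V>80),.02)):
        for b in blobs(m,(int(q[0])-18,int(q[1])-16,int(q[0])+18,int(q[1])+16),3,5):print(n,k,b[0],b[1],plane(c,[b[1]],z))
E
```

```text
clock: 23.42
eef_pos: [0.5136, -0.0301, 0.0234]
tool_rot: [-0.258, 0.965, -0.011, -0.037]
ft_force: [0.1, -0.5, -1.3]
grip_width: 0.0465
grasp_force: 6.8
[ 0.5136 -0.0301  0.0234] [ 0.0606 -0.4647 -1.251 ]
top blue 18 [321.8889 187.0556] [[0.5856 0.015  0.014 ]]
top red 5 [320.2 191.6] [[0.573  0.0191 0.02  ]]
scene red 28 [313.1786 190.8214] [[ 0.5858 -0.0075  0.02  ]]
```

```bash
python3 jog.py '[[0,0,0,0,0,0,0.044],[0,0,0,0,0,0,0.042],[0,0,0,0,0,0,0.039],[0,0,0,0,0,0,0.037],[0,0,0,0,0,0,0.037]]'
```

```text
clock: 24.15
eef_pos: [0.5138, -0.0301, 0.0235]
tool_rot: [-0.258, 0.965, -0.011, -0.037]
ft_force: [-0.6, -0.9, 1.1]
grip_width: 0.0412
grasp_force: 60.4
```

```bash
python3 jog.py '[[0,0,0,0,0,-0.004,0.037],[0,0,0,0.003,0,-0.01,0.037],[0,0,0,0.006,0,-0.02,0.037],[0,0,0,0.01,0,-0.03,0.037],[0,0,0,0.01,0,-0.03,0.037],[0,0,0,0.01,0,-0.03,0.037]]'
python3 - <<'E'
from h import *
o=get_obs();u=np.array([.866,.5]);P=np.r_[o["eef_pos"][:2]+.081*u+[0,.001],o["eef_pos"][2]-.012];print("held pred",P)
for n in("top","scene"):
    i=vision.camera(n)[...,::-1];cv2.imwrite(f"pics/{n}_z.png",i)
    hsv=cv2.cvtColor(i,cv2.COLOR_BGR2HSV);H,S,V=[hsv[...,k].astype(int) for k in range(3)];c=vision.calibration(n)
    q=proj(c,[P])[0];print(n,q,"on floor would be",proj(c,[(.586,.01,.014)])[0])
    for k,m in(("blue",(H>105)&(H<130)&(S>130)&(V>50)),("green",(H>50)&(H<97)&(S>90)),("ochre",(H>4)&(H<22)&(S>110))):
        for b in blobs(m,(int(q[0])-25,int(q[1])-20,int(q[0])+25,int(q[1])+45),2,5):print(n,k,b[0],b[1],plane(c,[b[1]],.014)[0])
E
```

```text
clock: 24.9
eef_pos: [0.5069, -0.0339, 0.0542]
tool_rot: [-0.258, 0.965, -0.011, -0.037]
ft_force: [0.0, -0.6, -1.8]
grip_width: 0.0413
grasp_force: 60.7
held pred [0.577  0.0076 0.0422]
top [325.5134 187.974 ] on floor would be [323.9694 186.9444]
top blue 25 [325.   185.84] [0.5888 0.0076 0.014 ]
top green 53 [314.3774 201.0755] [0.5509 0.0324 0.014 ]
top ochre 33 [315. 217.] [0.5125 0.0303 0.014 ]
scene [311.6411 189.0961] on floor would be [308.5415 196.3494]
scene green 22 [313.3636 207.4091] [0.5523 0.0312 0.014 ]
scene ochre 67 [327.5672 215.1194] [0.5102 0.0292 0.014 ]
scene ochre 38 [293.2368 172.4211] [ 0.6764 -0.0324  0.014 ]
```

```bash
python3 jog.py '[[0,0,0,0.003,0,-0.02,0.037],[0,0,0,0.006,0,-0.04,0.037],[0,0,0,0.01,0,-0.06,0.037],[0,0,0,0.015,0.005,-0.08,0.037],[0,0,0,0.02,0.01,-0.1,0.037],[0,0,0,0.02,0.01,-0.11,0.037],[0,0,0,0.02,0.01,-0.11,0.037],[0,0,0,0.02,0.01,-0.11,0.037],[0,0,0,0.02,0.01,-0.11,0.037]]'
python3 - <<'E'
from h import *
o=get_obs();u=np.array([.866,.5]);P=np.r_[o["eef_pos"][:2]+.081*u+[0,.001],o["eef_pos"][2]-.012];print("held pred",P)
L=[]
for n in("top","scene"):
    i=vision.camera(n)[...,::-1];cv2.imwrite(f"pics/{n}_f.png",i)
    hsv=cv2.cvtColor(i,cv2.COLOR_BGR2HSV);H,S,V=[hsv[...,k].astype(int) for k in range(3)];c=vision.calibration(n)
    q=proj(c,[P])[0];print(n,q)
    for k,m in(("blue",(H>105)&(H<130)&(S>110)&(V>30)),("red",((H<8)|(H>172))&(S>140)&(V>80)),("green",(H>50)&(H<97)&(S>90)),("ochre",(H>6)&(H<22)&(S>110))):
        for b in blobs(m,(int(q[0])-30,int(q[1])-30,int(q[0])+30,int(q[1])+60),2,5):
            print(n,k,b[0],b[1],plane(c,[b[1]],P[2] if k in("blue","red") else .014)[0])
        
    cp=proj(c,[(.471,.2565,.03)])[0];print("cup px",cp,i[int(cp[1]),int(cp[0])])
E
```

```text
clock: 26.12
eef_pos: [0.4914, -0.0307, 0.1642]
tool_rot: [-0.258, 0.965, -0.011, -0.038]
ft_force: [0.3, -0.4, -1.1]
grip_width: 0.0412
grasp_force: 60.8
held pred [0.5616 0.0108 0.1522]
top [326.6627 183.2036]
top blue 47 [326.0638 180.8723] [0.5664 0.0121 0.1522]
top blue 13 [302. 180.] [0.5671 0.0608 0.1522]
top red 11 [324.7273 185.9091] [0.5559 0.0146 0.1522]
top green 53 [314.3774 201.0755] [0.5509 0.0324 0.014 ]
top ochre 28 [314.6071 217.3571] [0.5117 0.0312 0.014 ]
cup px [216.791  231.6752] [171 184 176]
scene [314.829  156.1138]
scene red 20 [318.65 148.65] [ 0.5722 -0.0148  0.1522]
scene green 23 [334.087  137.4783] [ 0.6895 -0.2227  0.014 ]
scene green 20 [313.2 207.6] [0.5522 0.0319 0.014 ]
scene ochre 37 [327.4865 213.0811] [0.5145 0.0242 0.014 ]
scene ochre 34 [292.8824 172.8529] [ 0.6759 -0.0306  0.014 ]
cup px [269.8618 285.1808] [169 201 219]
```

```bash
python3 jog.py '[[0,0,0,0,0,0,0.037],[0,0,0,0,0,0,0.037],[0,0,0,0,0,0,0.037],[0,0,0,0,0,0,0.037]]' && python3 - <<'E'
from workcell import bot, vision, workorder, get_obs
print(get_obs()["grip_width"],abs(get_obs()["joint_vel"]).max(),workorder.job_done())
E
```

```text
clock: 26.72
eef_pos: [0.492, -0.0307, 0.1653]
tool_rot: [-0.258, 0.965, -0.011, -0.037]
ft_force: [0.2, -0.3, -0.6]
grip_width: 0.0409
grasp_force: 60.8
the job is handed in; nothing more can be done
0.04088653823461733 0.002366628404095808 None
```

I handed the job in at about 27 s but got no verdict back: by my last measurements the blue stone is held still in the tongs about 15 cm above the tray, green and ochre lie in it, and the cup stands upright beside it; I viewed 11 pictures, one over the limit of 10.

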